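# Lay out salvaged brake parts on their outline boards

### The arm

A 6-joint arm with a two-finger parallel gripper is mounted at the origin on the work surface. World frame = base frame: x ahead of the robot, y to its left, z up, the work surface at z = 0. Lengths are in mm, angles in rad, forces in N, time in s.
With the tool pointing down it reaches from about 375 to 825 mm from the base axis. Payload 5.5 kg.
Tool frame: the origin (TCP) lies on the centre line of the jaws, within the pads' length; the fingertips stand 25 mm ahead of it and the grasp point (between the pads) lies 6 mm ahead of it; z points along the fingers, y is the line along which they close (so a half turn about z gives the same grasp; the last joint's range is limited). The gripper opens to 85 mm and grips with 20 to 120 N. Pads are 22 mm wide; open, the fingers measure 114 mm over their backs; the gripper's body (76 mm by 85 mm) begins 54 mm behind the grasp point. The pads swing forward as they close: fully open they stand 13 mm farther back than shut.
Start: joints at [-1.252, 0.314, -0.047, 1.21, 0, 1.571], TCP at [188.053, -569.764, 256.299] pointing down, gripper open.
Joint ranges: [-2.67, 2.67], [-0.69, 1.73], [-1.03, 1.25], [-2.08, 2.16], [-1.42, 1.45], [-3.14, 3.14]. Speed limits (rad/s): [2.39, 2.39, 3.01, 3.14, 3.14, 3.14].

### API

Orientations are given as a unit quaternion [w, x, y, z].
In Python, from rig import env gives the robot as it stands. The module is installed in compiled form; this text tells all that it offers.
- The arm moves only by the tool drive_tool, never from a script. Its argument "series" is a list of rows, each a list of 5 numbers: the finger opening in m, from 0 to 0.0854, then the shift along the tool's x, y, z in m, then the turn about the tool's z in degrees. A call has 1 to 10 rows; each row shifts and turns the commanded pose from where the row before left it, along the tool's axes as they then stand; what a row does not reach is not made up. A row lasts 1/8 s, in which the tool goes at most 62.5 mm and 10.7 degrees, less where a joint would pass 70% of its speed; a pose out of reach is approached as far as the arm can. A call with a gripper value outside its range is refused whole. The fingers move at their own pace and stop on an object; the grip force is fixed at half the most. Time passes only in rows, so rows that do not move let the fingers close. It gives the time, the measured TCP pose, the force, the opening and the grip force at its end, in the units of the state.
- env.sense(): the state, without advancing time (a new reading comes with each control period).
- env.snapshot(name): name is "side" or "top"; returns the picture (384x512x3 uint8, red, green, blue); there is no depth.
- env.get_calibration(name): a dict with "K" (3x3 intrinsics, pixels), "T" (4x4, takes a point from camera to world coordinates). Camera axes: x right, y down, z forward; pixel columns grow to the right and rows downward; lengths in mm; the calibration is good to about 2 mm. A picture is of the moment at which its call begins. get_calibration takes no time and is no camera call.
- env.finish_job(): hands the job in; it is judged then, once.
The state is a dict: "t": time; "joint_positions": joint angles; "qvel": joint speeds; "joint_torque": joint torques, N m; "ee_pos": TCP position; "tool_rot": TCP orientation; "wrist_force": force on the tool from outside, world axes, zero at the start; "torque": the same for the moment, N m; "opening": finger opening in mm; "grasp_force": force on a finger pad.
Only numpy, scipy, OpenCV 4.12 (cv2) and the standard library are available. Lean on these libraries where they do the work, as an engineer would, in place of code of your own. Each camera call takes 0.05 s, during which the arm holds its last target. There are 200 camera calls.

### The job

Lay each of the four old bike parts (silver brake arm, black brake lever, red brake shoe, green jockey wheel) flat on the plywood board with the blue outline of its shape, centred on the outline and turned roughly as it is; the arm and the lever must point the same way as their outlines. Let go of everything, and do not knock over the oil bottle that stands among the boards.

Things in the scene. Friction and masses are not known exactly. Their poses are not given: they have to be found in the camera images.
- brake_arm: Silver rim-brake arm lying flat, 118 mm long. Origin on its underside at the grip point, x along the arm, z up. Round boss (24 mm across, 20 high) at x = -45 mm; straight bar x = -33 to +36 mm, 14 mm wide (y), 14 high; wider head (26 x 24 x 13 mm, shifted 4 mm to +y) at x = +49 mm. 60 to 130 g. Grip across the bar (along y) at the origin.
- brake_lever: Black brake lever lying flat, 129 mm long. Origin on its underside at the grip point, x along the lever, z up. Round clamp (32 mm across, 22 high, silvery top) at x = -42 mm; straight body x = -26 to +19 mm, 20 mm wide (y), 18 high; thin blade (11 mm wide, 13 high) bending to +y, ending in a knob at x = +63, y = +12 mm. 70 to 140 g. Grip across the body (along y) at the origin.
- brake_shoe: Red brake shoe, a bar 66 (x) x 18 (y) x 14 mm with a 7 mm steel stud standing up from its middle to 34 mm height (12 mm nut at its foot). Origin in the middle of its underside, z up. 35 to 70 g. Alike either way round. Grip across its width (along y) at the origin; the stud then stands between the fingers.
- jockey_wheel: Small green toothed jockey wheel lying flat, 45 mm across, 12 mm high, steel bush in the middle. Origin in the middle of its underside, z up; any turn about z is alike. 20 to 42 g. Grip across its diameter.
- board_arm: Plywood board 150 (x) x 76 x 6 mm, fixed on the bench, with a blue painted outline of the silver brake arm. Origin on its underside, z up; the board's top is at z = +6 mm. The outline's middle (where the part's origin belongs) is at x = +30 mm, y = 0; the board spans x = -45 to +105 mm. Boss end at -x, wide head at +x: the arm's x belongs along the board's x.
- board_lever: Plywood board 150 (x) x 76 x 6 mm, fixed on the bench, with a blue painted outline of the brake lever. Origin on its underside, z up; the board's top is at z = +6 mm. The outline's middle (where the part's origin belongs) is at x = +30 mm, y = 0; the board spans x = -45 to +105 mm. Clamp end at -x, bent blade at +x: the lever's x belongs along the board's x.
- board_shoe: Plywood board 150 (x) x 76 x 6 mm, fixed on the bench, with a blue painted plain bar outline of the brake shoe (70 x 22 mm). Origin on its underside, z up; the board's top is at z = +6 mm. The outline's middle (where the part's origin belongs) is at x = +30 mm, y = 0; the board spans x = -45 to +105 mm. The shoe's x axis belongs along the board's x axis, either way round.
- board_wheel: Plywood board 150 (x) x 76 x 6 mm, fixed on the bench, with a blue painted toothed disc outline of the jockey wheel (51 mm across). Origin on its underside, z up; the board's top is at z = +6 mm. The outline's middle (where the part's origin belongs) is at x = +30 mm, y = 0; the board spans x = -45 to +105 mm. The wheel lies flat on it, turned any way.
- oil_bottle: Upright yellow oil bottle with a red cap, 36 mm across and 105 mm tall, loose, standing between the boards. Origin in the middle of its underside, z up. It must not be knocked over.
Things that resemble listed ones, but are neither listed nor needed, are in the scene too. Leave any orange or yellow look-alike of the jockey_wheel alone.

How it is judged (in metres and radians):
At the end, for the whole second after the job is handed in: Each part lies flat (within 0.15 rad), upright side up and at rest on its own board, its origin within 12 mm of the outline's middle along each of the board's axes; arm, lever and shoe are within 0.22 rad of the outline's direction, arm and lever also the same way round as the outline (x of brake_arm in the frame of board_arm between 0.018 and 0.042 m and y of brake_arm in the frame of board_arm between -0.012 and 0.012 m and z of brake_arm in the frame of board_arm between 0.002 and 0.011 m and angle between each of brake_arm, brake_lever, brake_shoe, jockey_wheel's own z axis and vertical below 0.15 rad and linear speed of each of brake_arm, brake_lever, brake_shoe, jockey_wheel below 0.02 m/s and angle between the x axis of brake_arm and the x axis of board_arm, either way round below 0.22 rad and x of board_arm in the frame of brake_arm below 0 m and x of brake_lever in the frame of board_lever between 0.018 and 0.042 m and y of brake_lever in the frame of board_lever between -0.012 and 0.012 m and z of brake_lever in the frame of board_lever between 0.002 and 0.011 m and angle between the x axis of brake_lever and the x axis of board_lever, either way round below 0.22 rad and x of board_lever in the frame of brake_lever below 0 m and x of brake_shoe in the frame of board_shoe between 0.018 and 0.042 m and y of brake_shoe in the frame of board_shoe between -0.012 and 0.012 m and z of brake_shoe in the frame of board_shoe between 0.002 and 0.011 m and angle between the x axis of brake_shoe and the x axis of board_shoe, either way round below 0.22 rad and x of jockey_wheel in the frame of board_wheel between 0.018 and 0.042 m and y of jockey_wheel in the frame of board_wheel between -0.012 and 0.012 m and z of jockey_wheel in the frame of board_wheel between 0.002 and 0.011 m); the robot touches nothing.
It fails at once if the oil bottle is knocked over (angle between oil_bottle's own z axis and vertical above 0.6 rad).
It also fails if it takes over 120 s, if anything falls off the work surface, if the arm or the gripper's body presses on something with over 40 N, if the wrist force passes 120 N, or if a joint passes its speed limit or range.

## Working session

There is one attempt and no reset: what is moved stays moved. The work goes in short steps, Python scripts to look and compute and a tool call to move; the robot and the scene stay as the last step left them, time stands still between calls to the robot, and variables do not carry over. Pictures are saved under pics/ and viewed, at most 14 in all, crops included, and the job is handed in when it is done.

Besides the shell and the picture viewer there is one more tool, called by a JSON object that holds its "fn" and its "kwargs", one argument or row to a line. drive_tool: Moves the arm, as the interface text tells. Its arguments: {"type":"object","properties":{"series":{"type":"array"}},"required":["series"]}

```bash
mkdir -p pics; python3 - <<'E'
from rig import env
import cv2
for n in("top","side"):
    im=env.snapshot(n); cv2.imwrite(f"pics/{n}0.png",im[...,::-1]); c=env.get_calibration(n); print(n,c["K"].round(1).tolist(),c["T"].round(3).tolist())
s=env.sense(); print(s)
a=cv2.imread("pics/top0.png"); cv2.imwrite("pics/top0b.png",cv2.resize(a,(800,600),interpolation=cv2.INTER_CUBIC))
E
```

```text
top [[438.5, 0.0, 257.7], [0.0, 438.5, 187.4], [0.0, 0.0, 1.0]] [[0.041, -0.975, 0.217, 244.044], [-0.999, -0.041, 0.007, 13.559], [0.002, -0.217, -0.976, 1051.567], [0.0, 0.0, 0.0, 1.0]]
side [[445.3, 0.0, 257.0], [0.0, 445.3, 194.3], [0.0, 0.0, 1.0]] [[-0.852, -0.369, 0.371, 79.632], [-0.523, 0.581, -0.624, 705.556], [0.015, -0.726, -0.687, 801.246], [0.0, 0.0, 0.0, 1.0]]
{'t': 0.1, 'joint_positions': array([-1.25201070e+00,  3.14158458e-01, -4.79682195e-02,  1.21021709e+00,
        5.74484230e-06,  1.57081556e+00]), 'qvel': array([-1.99934717e-03, -2.00438244e-03,  3.16845699e-03,  5.19057468e-04,
        7.28765102e-05, -1.16376919e-04]), 'joint_torque': array([-3.90020541e-04, -5.40765238e+01,  3.40541232e+01,  1.12158229e-02,
       -1.87568565e-05,  1.57941692e-06]), 'ee_pos': array([ 187.89802153, -569.30951727,  255.52363901]), 'tool_rot': array([-7.64364982e-04,  9.87325069e-01,  1.58709199e-01, -1.19974893e-04]), 'wrist_force': array([-0.38804145, -0.2756599 , -0.20156395]), 'torque': array([-0.02076578,  0.03635677,  0.01485867]), 'grasp_force': 0.0, 'opening': 85.65142900855281}
```

View pics/top0b.png

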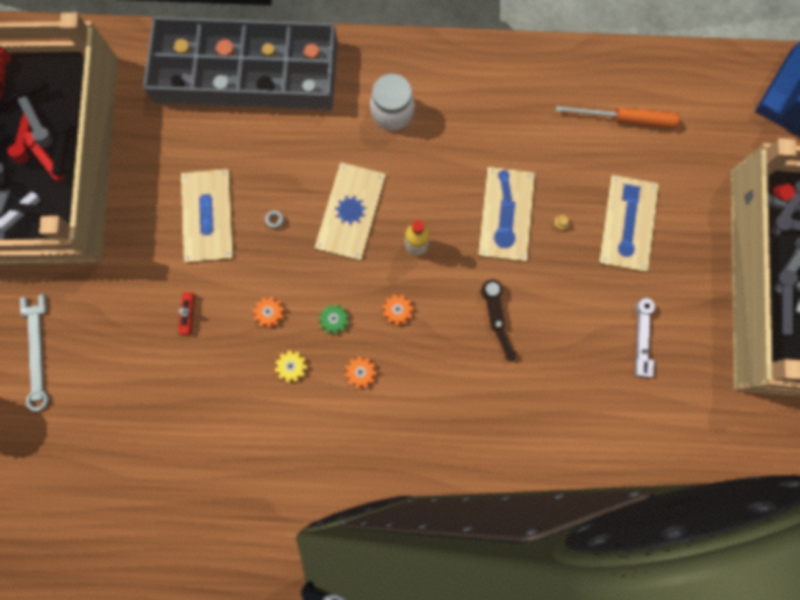

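View pics/side0.png

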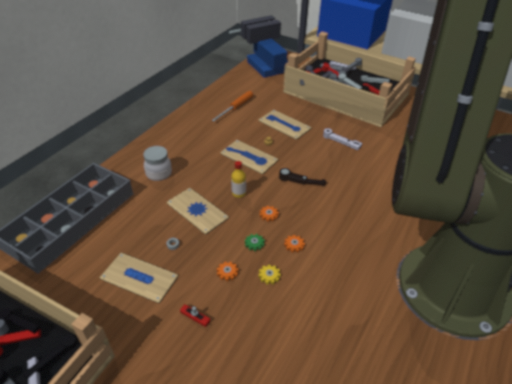

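The top view shows the layout. Candidates, in 800x600 pixels:
- **Wheel:** green at (334,319). The look-alikes are orange at (268,311), (397,309) and (360,372), and yellow at (291,366).
- **Shoe:** red bar at (187,313). The red tools in the crate at (30,150) are not it.
- **Arm:** silver at (645,338). The wrench at (35,350) is not it.
- **Lever:** black at (499,320).
- **Boards:** shoe (206,215), wheel (350,210), lever (507,213), arm (630,222). The bottle is at (417,240).

Both the arm and the lever lie about half a turn from their outlines.

```bash
cat > h.py <<'E'
import numpy as np, cv2
from rig import env
def snap(n,f): 
    im=env.snapshot(n); cv2.imwrite(f"pics/{f}.png",im[...,::-1]); return im[...,::-1].copy()
def plane(n,uv,z):
    c=env.get_calibration(n); K,T=np.array(c["K"]),np.array(c["T"])
    uv=np.atleast_2d(np.asarray(uv,float)); d=np.c_[uv,np.ones(len(uv))]@np.linalg.inv(K).T@T[:3,:3].T
    o=T[:3,3]; return (o+d*((z-o[2])/d[:,2])[:,None])[:,:2]
def proj(n,P):
    c=env.get_calibration(n); T=np.linalg.inv(np.array(c["T"])); q=T[:3,:3]@np.array(P,float)+T[:3,3]; q=np.array(c["K"])@q; return q[:2]/q[2]
def blob(mask,box):
    m=np.zeros_like(mask); x0,y0,x1,y1=box; m[y0:y1,x0:x1]=mask[y0:y1,x0:x1]
    n,l,s,c=cv2.connectedComponentsWithStats(m.astype(np.uint8)); k=1+np.argmax(s[1:,4]); return l==k
def pts(m): v,u=np.nonzero(m); return np.c_[u,v]
def rect(n,m,z):
    c,_=cv2.findContours(m.astype(np.uint8),cv2.RETR_EXTERNAL,cv2.CHAIN_APPROX_NONE)
    w=plane(n,max(c,key=len)[:,0],z); (cx,cy),_,_=r=cv2.minAreaRect(w.astype(np.float32)); b=cv2.boxPoints(r)
    e1,e2=b[1]-b[0],b[2]-b[1]
    if np.linalg.norm(e1)<np.linalg.norm(e2): e1,e2=e2,e1
    if e1[0]<0: e1=-e1
    return [round(float(v),1) for v in (cx,cy,np.linalg.norm(e1),np.linalg.norm(e2),np.degrees(np.arctan2(e1[1],e1[0])))]
def box(u,v,r,s=1.5625): return [max(0,int(k)) for k in (u/s-r,v/s-r,u/s+r,v/s+r)]
E
python3 - <<'E'
from h import *
im=cv2.imread("pics/top0.png"); H,S,V=[a.astype(int) for a in cv2.split(cv2.cvtColor(im,cv2.COLOR_BGR2HSV))]
blue=(H>100)&(H<130)&(S>100); 
pale=((H>12)&(H<32)&(V>165)&(S<140))|blue
for k,(u,v) in dict(shoe=(206,215),wheel=(350,210),lever=(507,213),arm=(630,222)).items():
    b=box(u,v,40); print("board",k,rect("top",blob(pale,b),6),"blue",rect("top",blob(blue,b),6),plane("top",pts(blob(blue,b)).mean(0),6).round(1))
ms={}
ms['red']=blob(((H<8)|(H>172))&(S>150),box(187,313,25)); print("shoe",rect("top",ms['red'],14))
ms['green']=blob((H>40)&(H<85)&(S>90),box(334,319,25)); print("wheel",rect("top",ms['green'],12))
ms['arm']=blob(S<70,box(646,338,32)); print("arm",rect("top",ms['arm'],14))
ms['lever']=blob((V<60)|(S<70),box(500,320,32)); print("lever",rect("top",ms['lever'],18))
m=blob((S<70)&(V>90),box(492,288,10)); print("clamp",plane("top",pts(m).mean(0),22),m.sum())
# lever body/blade & arm: width profile centres along x world
for k,z in (('arm',14),('lever',18)):
    p=plane("top",pts(ms[k]),z)
    for a in np.arange(p[:,0].min(),p[:,0].max(),8):
        q=p[(p[:,0]>=a)&(p[:,0]<a+8)]; 
        if len(q): print(k,round(a+4),q[:,1].mean().round(1),q[:,1].min().round(1),q[:,1].max().round(1))
vis=im.copy()
for m in ms.values():
    c,_=cv2.findContours(m.astype(np.uint8),0,1); cv2.drawContours(vis,c,-1,(255,255,0),1)
cr=np.vstack([vis[170:250,105:305],cv2.copyMakeBorder(vis[170:250,295:450],0,0,0,45,0)])
cv2.imwrite("pics/crop1.png",cv2.resize(cr,None,fx=3.7,fy=3.7,interpolation=cv2.INTER_NEAREST))
E
```

```text
board shoe [592.2, 342.6, 155.7, 80.1, 7.9] blue [593.4, 340.8, 61.2, 14.9, 6.0] [[592.5 341.8]]
board wheel [610.4, 112.4, 155.2, 81.5, -13.0] blue [609.0, 111.6, 34.4, 34.4, 77.8] [[609.3 111.5]]
board lever [615.9, -138.7, 154.8, 81.3, -5.0] blue [621.9, -136.3, 124.6, 27.4, 0.4] [[ 609.4 -138.3]]
board arm [608.6, -335.3, 154.9, 83.0, -9.4] blue [611.4, -334.6, 114.4, 21.4, -7.2] [[ 612.9 -336.4]]
shoe [428.2, 353.1, 66.3, 20.6, 0.5]
wheel [429.7, 125.9, 43.7, 41.1, -73.2]
arm [420.6, -352.2, 122.0, 29.0, -3.2]
lever [437.5, -126.2, 122.3, 26.5, 10.9]
clamp [[ 485.5075318  -116.81400275]] 77
arm 364 -350.4 -363.1 -334.8
arm 372 -349.9 -363.4 -334.8
arm 380 -349.7 -363.7 -337.4
arm 388 -349.9 -363.8 -337.7
arm 396 -346.5 -357.0 -338.0
arm 404 -347.6 -357.5 -338.3
arm 412 -349.3 -357.8 -340.9
arm 420 -349.6 -358.0 -341.1
arm 428 -349.4 -358.3 -341.4
arm 436 -351.1 -361.1 -341.7
arm 444 -350.4 -358.9 -341.9
arm 452 -350.4 -359.2 -342.2
arm 460 -352.4 -366.7 -340.2
arm 468 -355.4 -369.4 -340.3
arm 476 -355.2 -367.3 -343.0
arm 484 -355.4 -362.6 -348.1
lever 383 -146.0 -149.6 -142.5
lever 391 -143.2 -147.2 -140.0
lever 399 -138.3 -142.4 -135.2
lever 407 -134.7 -137.5 -130.4
lever 415 -131.1 -135.1 -127.9
lever 423 -127.2 -132.7 -120.6
lever 431 -126.1 -132.6 -118.2
lever 439 -124.2 -132.5 -118.0
lever 447 -123.4 -130.0 -115.5
lever 455 -121.0 -127.5 -113.0
lever 463 -119.4 -127.4 -112.9
lever 471 -116.6 -124.9 -105.6
lever 479 -117.0 -129.6 -105.5
lever 487 -117.5 -129.6 -105.3
lever 495 -116.4 -127.1 -105.3
```

View pics/crop1.png

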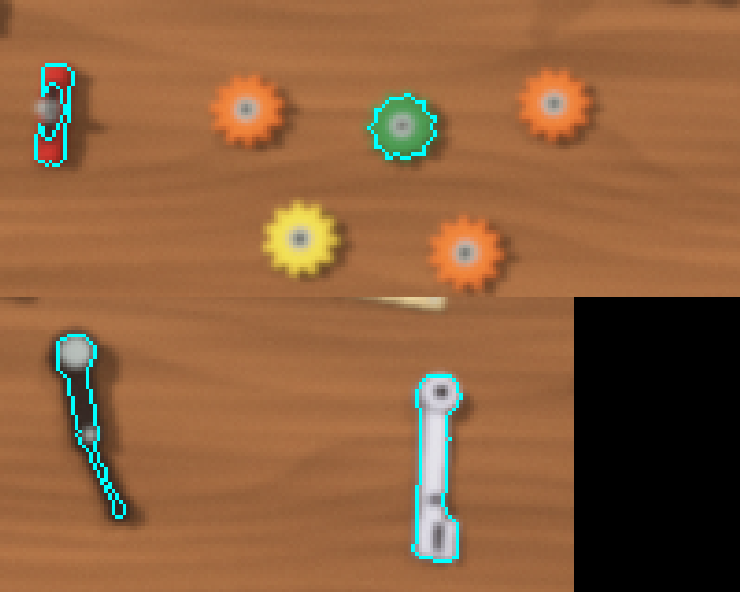

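Each measurement matches the given sizes: board about 150x76 mm, shoe 66x20, wheel 44, arm about 120. The crop confirms the green wheel, the red shoe with its stud, the lever clamp at the far end and the arm boss at the far end.

I'm starting with the silver arm, which needs about a half turn.

{"fn": "drive_tool", "kwargs": {
  "series": [
    [0.06, 0.0365, -0.0166, 0, 0],
    [0.06, 0.0365, -0.0166, 0, 0],
    [0.06, 0.0365, -0.0166, 0, 0],
    [0.06, 0.0365, -0.0166, 0, 0],
    [0.06, 0.0365, -0.0166, 0, 0],
    [0.06, 0.0365, -0.0166, 0, 0],
    [0.06, 0.0365, -0.0166, 0, 0],
    [0.06, 0.0365, -0.0166, 0, 0],
    [0.06, 0, 0, 0, 10.4],
    [0.06, 0, 0, 0, 10.4]
  ]
}}

```text
t: 1.35
ee_pos: [424.0, -351.4, 255.8]
tool_rot: [-0.0, 1.0, -0.024, -0.0]
wrist_force: [-0.3, -0.5, 0.0]
opening: 60.1
grasp_force: 0.0
```

```bash
cat >> h.py <<'E'
def to(x,y,z,psi=None):
    s=env.sense(); q=s["tool_rot"]; p=s["ee_pos"]; a=2*np.arctan2(q[2],q[1])
    if psi is not None: print("turn",round((np.degrees(a)-psi+180)%360-180,1), end="  ")
    d=np.array([x,y,z])-p; print("shift mm x %.1f y %.1f z %.1f"%(d[0]*np.cos(a)+d[1]*np.sin(a),d[0]*np.sin(a)-d[1]*np.cos(a),-d[2]),"| pos",p.round(1),"psi",np.degrees(a).round(1),"open",s["opening"].__round__(1),"F",s["wrist_force"].round(1),"grip",round(s["grasp_force"],1),"j",np.degrees(s["joint_positions"]).round(0),"t",s["t"])
E
python3 -c "
from h import *
to(423.5,-352,28,-2.5)"
```

```text
turn -0.3  shift mm x -0.5 y 0.7 z 227.8 | pos [ 424.  -351.4  255.8] psi -2.8 open 60.1 F [-0.3 -0.5  0. ] grip 0.0 j [-40.  13. -10.  68.  -0. 143.] t 1.35
```

{"fn": "drive_tool", "kwargs": {
  "series": [
    [0.06, 0, 0, 0.045, 0],
    [0.06, 0, 0, 0.045, 0],
    [0.06, 0, 0, 0.045, 0],
    [0.06, 0, 0, 0.045, 0],
    [0.06, 0, 0, 0.03, 0],
    [0.06, 0, 0, 0.017, 0],
    [0.0, 0, 0, 0, 0],
    [0.0, 0, 0, 0, 0],
    [0.0, 0, 0, 0, 0],
    [0.0, 0, 0, 0, 0]
  ]
}}

```text
t: 2.6
ee_pos: [424.8, -353.0, 30.9]
tool_rot: [0.001, 1.0, -0.022, 0.001]
wrist_force: [-0.8, -0.1, 6.6]
opening: 11.9
grasp_force: 59.9
```

{"fn": "drive_tool", "kwargs": {
  "series": [
    [0.0, 0, 0, -0.03, 0],
    [0.0, 0, 0, -0.04, 0],
    [0.0, 0, 0, -0.045, 0],
    [0.0, 0, 0, -0.045, 0],
    [0.0, 0, 0, 0, 0]
  ]
}}

```text
t: 3.22
ee_pos: [425.9, -353.9, 193.8]
tool_rot: [0.003, 1.0, -0.022, 0.003]
wrist_force: [0.7, -0.6, -0.3]
opening: 11.9
grasp_force: 59.1
```

```bash
python3 - <<'E'
from h import *
to(609.5,-336.3,190,171.5)
im=snap("side","s1"); u,v=proj("side",env.sense()["ee_pos"]).astype(int); print(u,v)
cv2.imwrite("pics/s1c.png",cv2.resize(im[max(0,v-60):v+60,max(0,u-80):u+80],(800,600)))
E
```

```text
turn -174.0  shift mm x 182.6 y -25.7 z 3.8 | pos [ 425.9 -353.9  193.8] psi -2.5 open 11.9 F [ 0.7 -0.6 -0.3] grip 59.1 j [-40.  15. -16.  59.  -0. 143.] t 3.225
349 84
```

View pics/s1c.png

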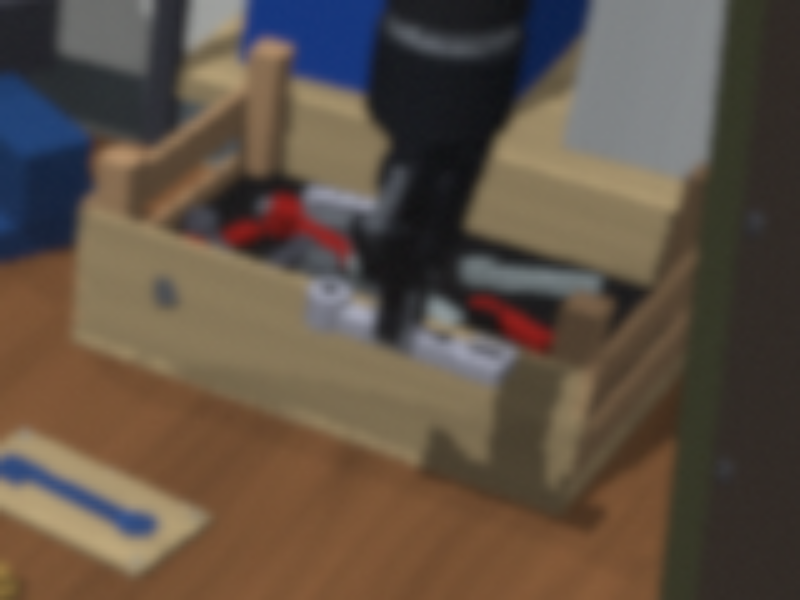

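The arm is held level: boss at crop (330,300), head at (490,360). Now the half turn.

{"fn": "drive_tool", "kwargs": {
  "series": [
    [0.0, 0.0457, -0.0064, 0, 0],
    [0.0, 0.0457, -0.0064, 0, 0],
    [0.0, 0.0457, -0.0064, 0, 0],
    [0.0, 0.0457, -0.0064, 0, 0],
    [0, 0, 0, 0, -10.2],
    [0, 0, 0, 0, -10.2],
    [0, 0, 0, 0, -10.2],
    [0, 0, 0, 0, -10.2],
    [0, 0, 0, 0, -10.2],
    [0, 0, 0, 0, -10.2]
  ]
}}

```text
t: 4.53
ee_pos: [606.5, -334.1, 187.2]
tool_rot: [-0.001, 0.87, 0.492, -0.001]
wrist_force: [0.6, 0.6, -0.5]
opening: 11.8
grasp_force: 59.0
```

{"fn": "drive_tool", "kwargs": {
  "series": [
    [0, 0, 0, 0, -10.2],
    [0, 0, 0, 0, -10.2],
    [0, 0, 0, 0, -10.2],
    [0, 0, 0, 0, -10.2],
    [0, 0, 0, 0, -10.2],
    [0, 0, 0, 0, -10.2],
    [0, 0, 0, 0, -10.2],
    [0, 0, 0, 0, -10.2],
    [0, 0, 0, 0, -10.2],
    [0, 0, 0, 0, -10.2]
  ]
}}

```text
t: 5.78
ee_pos: [606.5, -334.1, 187.2]
tool_rot: [-0.001, 0.165, 0.986, 0.001]
wrist_force: [-0.2, -0.1, -0.1]
opening: 12.0
grasp_force: 59.0
```

{"fn": "drive_tool", "kwargs": {
  "series": [
    [0, 0, 0, 0, -10.2],
    [0, 0, 0, 0, 0]
  ]
}}

```text
t: 6.02
ee_pos: [606.7, -334.2, 187.5]
tool_rot: [-0.001, 0.081, 0.997, 0.001]
wrist_force: [1.2, -0.4, 0.2]
opening: 11.8
grasp_force: 59.0
```

```bash
python3 -c "
from h import *
to(609.5,-336.3,38,171.5)"
```

```text
turn -0.7  shift mm x -3.1 y -1.6 z 149.5 | pos [ 606.7 -334.2  187.5] psi 170.8 open 11.8 F [ 1.2 -0.4  0.2] grip 59.0 j [-29.  30.   6.  66.   0. -20.] t 6.025
```

{"fn": "drive_tool", "kwargs": {
  "series": [
    [0, -0.003, -0.0016, 0, -0.7],
    [0, 0, 0, 0.045, 0],
    [0, 0, 0, 0.045, 0],
    [0, 0, 0, 0.04, 0],
    [0, 0, 0, 0.017, 0],
    [0, 0, 0, 0.003, 0],
    [0, 0, 0, 0, 0]
  ]
}}

```text
t: 6.9
ee_pos: [611.2, -337.3, 40.8]
tool_rot: [0.001, 0.074, 0.997, -0.0]
wrist_force: [0.0, 0.8, -1.0]
opening: 11.9
grasp_force: 59.0
```

{"fn": "drive_tool", "kwargs": {
  "series": [
    [0, 0, 0, 0.002, 0],
    [0, 0, 0, 0.0015, 0],
    [0, 0, 0, 0, 0]
  ]
}}

```text
t: 7.28
ee_pos: [610.9, -337.1, 37.0]
tool_rot: [0.001, 0.074, 0.997, -0.0]
wrist_force: [0.3, 0.4, 4.2]
opening: 11.8
grasp_force: 59.6
```

Contact with the board reads 4 N. Opening and lifting.

{"fn": "drive_tool", "kwargs": {
  "series": [
    [0.03, 0, 0, 0, 0],
    [0.05, 0, 0, 0, 0],
    [0.06, 0, 0, 0, 0],
    [0.06, 0, 0, -0.02, 0],
    [0.06, 0, 0, -0.04, 0],
    [0.06, 0, 0, -0.045, 0],
    [0.06, 0, 0, -0.045, 0],
    [0.06, 0, 0, 0, 0]
  ]
}}

```text
t: 8.28
ee_pos: [612.9, -338.2, 192.6]
tool_rot: [0.004, 0.074, 0.997, -0.002]
wrist_force: [-1.2, -0.6, -0.9]
opening: 60.2
grasp_force: 0.0
```

```bash
python3 -c "
from h import *
to(444,-124,190,9.5)"
```

```text
turn 162.1  shift mm x 198.5 y 187.1 z 2.6 | pos [ 612.9 -338.2  192.6] psi 171.6 open 60.2 F [-1.2 -0.6 -0.9] grip 0.0 j [-29.  30.   7.  66.   0. -20.] t 8.275
```

{"fn": "drive_tool", "kwargs": {
  "series": [
    [0.06, 0.0331, 0.0312, 0, 0],
    [0.06, 0.0331, 0.0312, 0, 0],
    [0.06, 0.0331, 0.0312, 0, 0],
    [0.06, 0.0331, 0.0312, 0, 0],
    [0.06, 0.0331, 0.0312, 0, 0],
    [0.06, 0.0331, 0.0312, 0, 0],
    [0.06, 0, 0, 0, -9],
    [0.06, 0, 0, 0, -9],
    [0.06, 0, 0, 0, 0]
  ]
}}

```text
t: 9.4
ee_pos: [441.0, -122.2, 186.1]
tool_rot: [0.0, -0.083, 0.997, -0.0]
wrist_force: [-0.0, 0.1, 0.4]
opening: 59.6
grasp_force: 0.0
```

```bash
python3 - <<'E'
from h import *
to(444,-124,30,-170.5)
im=snap("top","t2"); H,S,V=[a.astype(int) for a in cv2.split(cv2.cvtColor(im,cv2.COLOR_BGR2HSV))]
m=blob(S<60,box(630,222,35)); print(rect("top",m,20))
cv2.imwrite("pics/t2c.png",cv2.resize(im[90:255,290:490],(800,660))[:600])
E
```

```text
turn -0.0  shift mm x -2.7 y -2.2 z 156.1 | pos [ 441.  -122.2  186.1] psi 189.5 open 59.6 F [-0.   0.1  0.4] grip 0.0 j [-15.   5. -28.  57.  -0. -25.] t 9.4Traceback (most recent call last):
  File "<stdin>", line 4, in <module>
  File "h.py", line 13, in blob
    n,l,s,c=cv2.connectedComponentsWithStats(m.astype(np.uint8)); k=1+np.argmax(s[1:,4]); return l==k
                                                                      ~~~~~~~~~^^^^^^^^^
    return _wrapfunc(a, 'argmax', axis=axis, out=out, **kwds)
    return bound(*args, **kwds)
ValueError: attempt to get argmax of an empty sequence
```

The robot hides the arm board from the top camera here, so I'll check that placing later. Now grasping the lever.

{"fn": "drive_tool", "kwargs": {
  "series": [
    [0.06, -0.0027, -0.0022, 0.04, 0],
    [0.06, 0, 0, 0.045, 0],
    [0.06, 0, 0, 0.04, 0],
    [0.06, 0, 0, 0.02, 0],
    [0.06, 0, 0, 0.01, 0],
    [0.0, 0, 0, 0, 0],
    [0.0, 0, 0, 0, 0],
    [0.0, 0, 0, 0, 0],
    [0.0, 0, 0, 0, 0]
  ]
}}

```text
t: 10.58
ee_pos: [445.3, -124.4, 32.0]
tool_rot: [0.001, -0.083, 0.997, -0.0]
wrist_force: [-1.3, 0.0, 6.1]
opening: 18.3
grasp_force: 59.4
```

{"fn": "drive_tool", "kwargs": {
  "series": [
    [0.0, 0, 0, -0.03, 0],
    [0.0, 0, 0, -0.04, 0],
    [0.0, 0, 0, -0.045, 0],
    [0.0, 0, 0, -0.045, 0],
    [0.0, 0, 0, 0, 0]
  ]
}}

```text
t: 11.2
ee_pos: [446.9, -124.8, 194.7]
tool_rot: [0.004, -0.083, 0.997, -0.001]
wrist_force: [0.5, 1.0, -0.8]
opening: 18.1
grasp_force: 59.0
```

```bash
python3 - <<'E'
from h import *
to(616.5,-139,190,-5)
im=snap("side","s2"); u,v=proj("side",env.sense()["ee_pos"]).astype(int); print(u,v)
cv2.imwrite("pics/s2c.png",cv2.resize(im[max(0,v-60):v+120,max(0,u-120):u+120],(800,600)))
E
```

```text
turn -165.4  shift mm x -164.9 y -42.1 z 4.7 | pos [ 446.9 -124.8  194.7] psi 189.6 open 18.1 F [ 0.5  1.  -0.8] grip 59.0 j [-16.   5. -27.  58.   0. -25.] t 11.2
303 121
```

View pics/s2c.png

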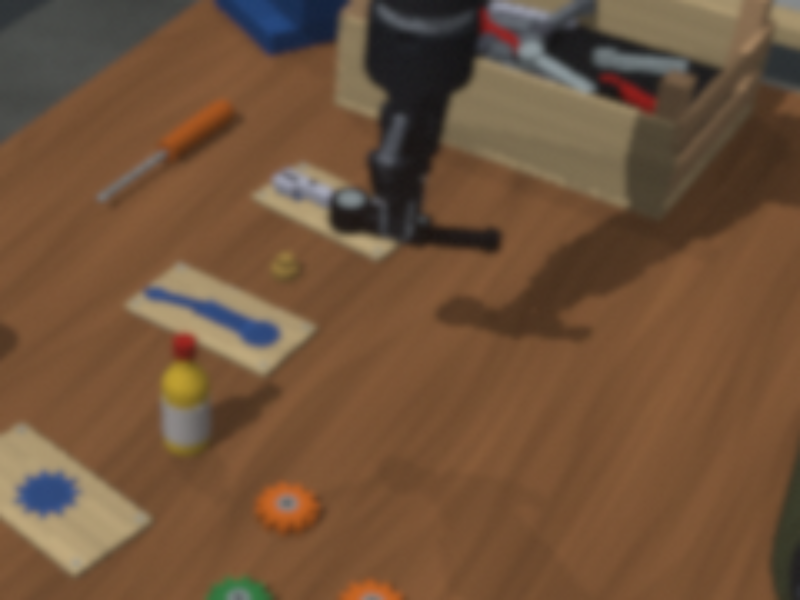

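The lever is held level, clamp at crop (350,205) and knob at (490,240). The arm lies on its board at (310,195). Now moving and turning the lever by +194.6°.

{"fn": "drive_tool", "kwargs": {
  "series": [
    [0, -0.0412, -0.0105, 0, 0],
    [0, -0.0412, -0.0105, 0, 0],
    [0, -0.0412, -0.0105, 0, 0],
    [0, -0.0412, -0.0105, 0, 0],
    [0, 0, 0, 0, 10.2],
    [0, 0, 0, 0, 10.2],
    [0, 0, 0, 0, 10.2],
    [0, 0, 0, 0, 10.2],
    [0, 0, 0, 0, 10.2],
    [0, 0, 0, 0, 10.2]
  ]
}}

```text
t: 12.5
ee_pos: [612.5, -137.9, 188.5]
tool_rot: [-0.002, 0.438, 0.899, -0.0]
wrist_force: [-0.3, 0.2, -1.2]
opening: 18.2
grasp_force: 58.9
```

{"fn": "drive_tool", "kwargs": {
  "series": [
    [0, 0, 0, 0, 10.2],
    [0, 0, 0, 0, 10.2],
    [0, 0, 0, 0, 10.2],
    [0, 0, 0, 0, 10.2],
    [0, 0, 0, 0, 10.2],
    [0, 0, 0, 0, 10.2],
    [0, 0, 0, 0, 10.2],
    [0, 0, 0, 0, 10.2],
    [0, 0, 0, 0, 10.2],
    [0, 0, 0, 0, 10.2]
  ]
}}

```text
t: 13.75
ee_pos: [612.5, -137.9, 188.5]
tool_rot: [-0.001, 0.974, 0.225, -0.001]
wrist_force: [-0.2, -0.5, -0.4]
opening: 18.1
grasp_force: 58.9
```

{"fn": "drive_tool", "kwargs": {
  "series": [
    [0, 0, 0, 0, 10.2],
    [0, 0, 0, 0, 10.2],
    [0, 0, 0, 0, 10.2],
    [0, 0, 0, 0, 0]
  ]
}}

```text
t: 14.25
ee_pos: [612.7, -137.9, 188.9]
tool_rot: [-0.0, 0.999, -0.036, -0.001]
wrist_force: [0.9, -0.1, -1.9]
opening: 18.1
grasp_force: 58.9
```

```bash
python3 -c "
from h import *
to(616.5,-139,40,-5)"
```

```text
turn 0.9  shift mm x 3.9 y 0.8 z 148.9 | pos [ 612.7 -137.9  188.9] psi -4.1 open 18.1 F [ 0.9 -0.1 -1.9] grip 58.9 j [-13.  23.  -5.  63.   0. 171.] t 14.25
```

{"fn": "drive_tool", "kwargs": {
  "series": [
    [0, 0.0035, 0.0008, 0, 0.9],
    [0, 0, 0, 0.045, 0],
    [0, 0, 0, 0.045, 0],
    [0, 0, 0, 0.04, 0],
    [0, 0, 0, 0.016, 0],
    [0, 0, 0, 0.003, 0],
    [0, 0, 0, 0, 0],
    [0, 0, 0, 0, 0]
  ]
}}

```text
t: 15.25
ee_pos: [618.5, -139.5, 43.5]
tool_rot: [0.0, 0.999, -0.045, 0.001]
wrist_force: [0.3, -0.4, -1.1]
opening: 18.0
grasp_force: 58.9
```

{"fn": "drive_tool", "kwargs": {
  "series": [
    [0, -0.001, 0, 0.003, 0],
    [0, 0, 0, 0.0025, 0],
    [0, 0, 0, 0, 0],
    [0, 0, 0, 0, 0]
  ]
}}

```text
t: 15.75
ee_pos: [616.5, -139.2, 38.0]
tool_rot: [0.0, 0.999, -0.045, 0.001]
wrist_force: [-3.9, 0.3, 10.3]
opening: 18.4
grasp_force: 60.3
```

{"fn": "drive_tool", "kwargs": {
  "series": [
    [0.03, 0, 0, 0, 0],
    [0.05, 0, 0, 0, 0],
    [0.06, 0, 0, 0, 0],
    [0.06, 0, 0, -0.02, 0],
    [0.06, 0, 0, -0.04, 0],
    [0.06, 0, 0, -0.045, 0],
    [0.06, 0, 0, -0.045, 0],
    [0.06, 0, 0, 0, 0]
  ]
}}

```text
t: 16.75
ee_pos: [618.8, -139.7, 190.7]
tool_rot: [0.001, 0.999, -0.045, 0.004]
wrist_force: [-0.1, 0.8, -0.3]
opening: 59.9
grasp_force: 0.0
```

```bash
python3 -c "
from h import *
to(430,126,195,60)
to(430,126,195,-5)"
```

```text
turn -65.1  shift mm x -211.9 y -247.8 z -4.3 | pos [ 618.8 -139.7  190.7] psi -5.1 open 59.9 F [-0.1  0.8 -0.3] grip 0.0 j [-13.  23.  -4.  62.  -0. 172.] t 16.75
turn -0.1  shift mm x -211.9 y -247.8 z -4.3 | pos [ 618.8 -139.7  190.7] psi -5.1 open 59.9 F [-0.1  0.8 -0.3] grip 0.0 j [-13.  23.  -4.  62.  -0. 172.] t 16.75
```

{"fn": "drive_tool", "kwargs": {
  "series": [
    [0.06, 0, 0, 0, -9.3],
    [0.06, 0, 0, 0, -9.3],
    [0.06, 0, 0, 0, -9.3],
    [0.06, 0, 0, 0, -9.3],
    [0.06, 0, 0, 0, -9.3],
    [0.06, 0, 0, 0, -9.3],
    [0.06, 0, 0, 0, -9.3],
    [0.06, 0, 0, 0, 0]
  ]
}}

```text
t: 17.75
ee_pos: [615.6, -139.0, 185.1]
tool_rot: [-0.001, 0.867, 0.499, -0.001]
wrist_force: [0.1, 0.2, 0.9]
opening: 60.2
grasp_force: 0.0
```

```bash
python3 -c "
from h import *
to(430,126,195,60)"
```

```text
turn -0.1  shift mm x 136.0 y -293.6 z -9.9 | pos [ 615.6 -139.   185.1] psi 59.9 open 60.2 F [0.1 0.2 0.9] grip 0.0 j [-13.  23.  -4.  62.   0. 107.] t 17.75
```

{"fn": "drive_tool", "kwargs": {
  "series": [
    [0.07, 0.017, -0.0367, -0.001, 0],
    [0.07, 0.017, -0.0367, -0.001, 0],
    [0.07, 0.017, -0.0367, -0.001, 0],
    [0.07, 0.017, -0.0367, -0.001, 0],
    [0.07, 0.017, -0.0367, -0.001, 0],
    [0.07, 0.017, -0.0367, -0.001, 0],
    [0.07, 0.017, -0.0367, -0.001, 0],
    [0.07, 0.017, -0.0367, -0.001, 0],
    [0.07, 0, 0, 0, 0]
  ]
}}

```text
t: 18.88
ee_pos: [428.4, 126.9, 194.0]
tool_rot: [-0.0, 0.866, 0.5, -0.0]
wrist_force: [0.4, -0.5, 0.3]
opening: 70.1
grasp_force: 0.0
```

```bash
python3 - <<'E'
from h import *
to(430,126,28,60)
im=snap("top","t3"); H,S,V=[a.astype(int) for a in cv2.split(cv2.cvtColor(im,cv2.COLOR_BGR2HSV))]
for P in ((609.5,-336.3,20),(616.5,-139,20),(570,0,50)): print(proj("top",P))
cv2.imwrite("pics/t3c.png",cv2.resize(im[80:230,230:430],(800,600)))
E
```

```text
turn 0.0  shift mm x -0.0 y 1.8 z 166.0 | pos [428.4 126.9 194. ] psi 60.0 open 70.1 F [ 0.4 -0.5  0.3] grip 0.0 j [ 16.   4. -29.  58.   0. 136.] t 18.875
[404.27413611 139.30620167]
[324.46333162 133.44059762]
[268.04329395 145.35518086]
```

View pics/t3c.png

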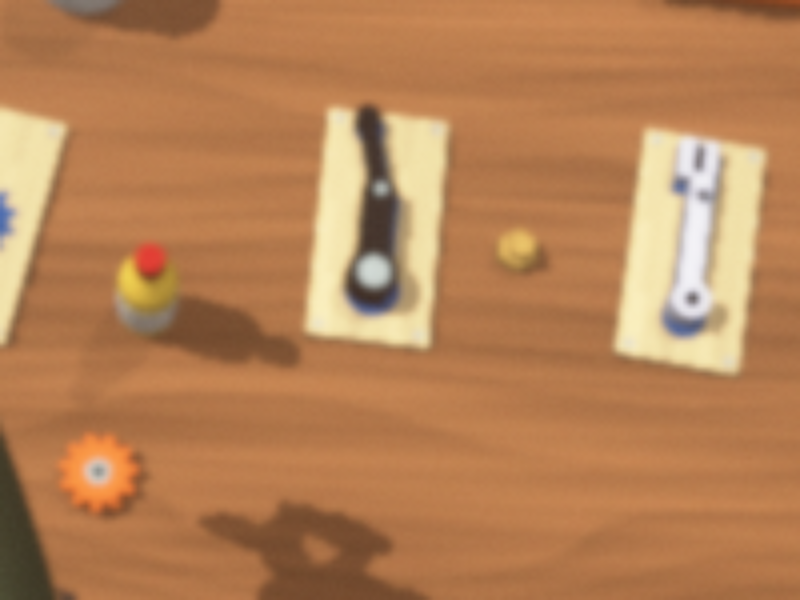

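```bash
python3 - <<'E'
from h import *
for nm,c,z,o in (("boss",(691,299),26,-45),("head",(698,165),19,49),("clamp",(374,270),28,-42)):
    print(nm,plane("top",(230+c[0]/4-.4,80+c[1]/4-.4),z).round(1))
im=cv2.imread("pics/t3.png"); H,S,V=[a.astype(int) for a in cv2.split(cv2.cvtColor(im,cv2.COLOR_BGR2HSV))]
# boards from their corners seen in the crop (top face)
for nm,cs in (("arm",((648,130),(765,150),(738,373),(615,352))),("lever",((332,108),(447,124),(429,347),(305,331)))):
    p=plane("top",[(230+u/4-.4,80+v/4-.4) for u,v in cs],6); c=p.mean(0); d=(p[0]+p[1]-p[2]-p[3])/2; print(nm,c.round(1),np.linalg.norm(d).round(1),np.degrees(np.arctan2(d[1],d[0])).round(1))
    e=d/np.linalg.norm(d); f=np.array([-e[1],e[0]])
    for k,x,z,y in ([("boss (-45,0)",(691,299),26,0),("head (49,4)",(698,165),19,4)] if nm=="arm" else [("clamp (-42,0)",(374,270),28,0),("knob (63,12)",(368,115),19,12)]):
        q=plane("top",(230+x[0]/4-.4,80+x[1]/4-.4),z)[0]-c; print("  ",k,(q@e).round(1),(q@f).round(1))
E
```

```text
boss [[ 568.6 -328.4]]
head [[ 658.3 -337.7]]
clamp [[ 578.3 -134.8]]
arm [ 607.2 -336.4] 148.8 -9.0
   boss (-45,0) -39.4 1.9
   head (49,4) 50.8 6.7
lever [ 614.6 -140.4] 148.3 -5.0
   clamp (-42,0) -36.6 2.5
   knob (63,12) 67.4 14.9
```

{"fn": "drive_tool", "kwargs": {
  "series": [
    [0.07, 0, 0.0018, 0.04, 0],
    [0.07, 0, 0, 0.045, 0],
    [0.07, 0, 0, 0.045, 0],
    [0.07, 0, 0, 0.02, 0],
    [0.07, 0, 0, 0.012, 0],
    [0.0, 0, 0, 0, 0],
    [0.0, 0, 0, 0, 0],
    [0.0, 0, 0, 0, 0],
    [0.0, 0, 0, 0, 0]
  ]
}}

```text
t: 20.05
ee_pos: [432.6, 124.8, 33.4]
tool_rot: [0.0, 0.866, 0.5, 0.001]
wrist_force: [-0.8, -1.5, 6.4]
opening: 40.3
grasp_force: 60.8
```

Measured against the boards, the arm is off by about (+4,+2) mm and the lever by about (+5,+3) mm, both within 12. The wheel is gripped at 40 mm, so I'm lifting it.

{"fn": "drive_tool", "kwargs": {
  "series": [
    [0.0, 0, 0, -0.03, 0],
    [0.0, 0, 0, -0.04, 0],
    [0.0, 0, 0, -0.045, 0],
    [0.0, 0, 0, -0.045, 0],
    [0.0, 0, 0, 0, 0]
  ]
}}

```text
t: 20.68
ee_pos: [434.4, 125.6, 196.2]
tool_rot: [0.001, 0.866, 0.5, 0.004]
wrist_force: [0.4, 0.3, -0.6]
opening: 40.4
grasp_force: 60.5
```

```bash
python3 - <<'E'
from h import *
to(608,111,190,60)
im=snap("side","s4"); u,v=proj("side",env.sense()["ee_pos"]).astype(int); print(u,v)
cv2.imwrite("pics/s4c.png",cv2.resize(im[max(0,v-60):v+90,max(0,u-100):u+100],(800,600)))
E
```

```text
turn -0.0  shift mm x 74.3 y 157.6 z 6.2 | pos [434.4 125.6 196.2] psi 60.0 open 40.4 F [ 0.4  0.3 -0.6] grip 60.5 j [ 16.   4. -28.  58.   0. 136.] t 20.675
253 181
```

View pics/s4c.png

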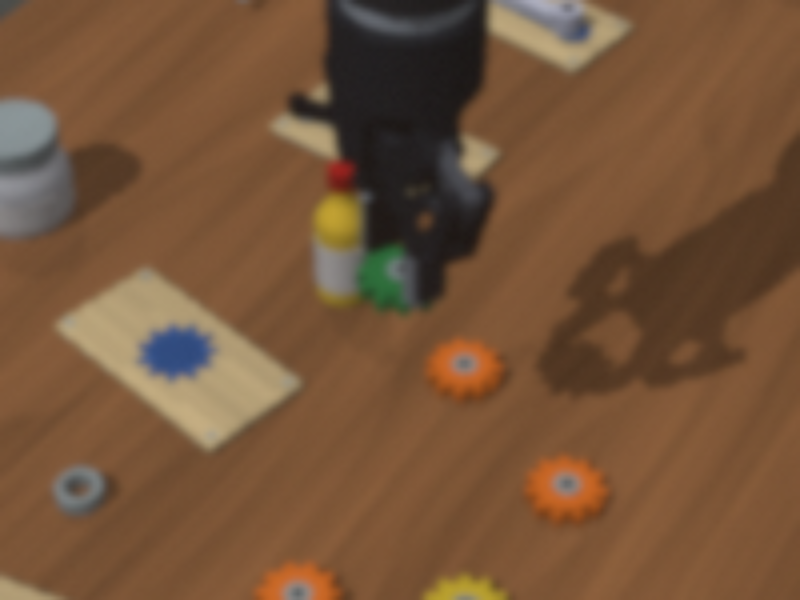

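The green wheel is held between the fingers at crop (400,275). Taking it to its board.

{"fn": "drive_tool", "kwargs": {
  "series": [
    [0, 0.0186, 0.0394, 0, 0],
    [0, 0.0186, 0.0394, 0, 0],
    [0, 0.0186, 0.0394, 0, 0],
    [0, 0.0186, 0.0394, 0, 0],
    [0, 0, 0, 0, 0]
  ]
}}

```text
t: 21.35
ee_pos: [606.8, 109.8, 189.8]
tool_rot: [-0.0, 0.866, 0.499, -0.001]
wrist_force: [-1.1, -0.2, -1.2]
opening: 39.9
grasp_force: 60.6
```

```bash
python3 -c "
from h import *
to(608,111,45,60)"
```

```text
turn -0.1  shift mm x 1.7 y 0.4 z 144.8 | pos [606.8 109.8 189.8] psi 59.9 open 39.9 F [-1.1 -0.2 -1.2] grip 60.6 j [ 10.  22.  -6.  62.  -0. 130.] t 21.35
```

{"fn": "drive_tool", "kwargs": {
  "series": [
    [0, 0, 0, 0.045, 0],
    [0, 0, 0, 0.045, 0],
    [0, 0, 0, 0.035, 0],
    [0, 0, 0, 0.015, 0],
    [0, 0, 0, 0.004, 0],
    [0, 0, 0, 0.003, 0],
    [0, 0, 0, 0, 0],
    [0, 0, 0, 0, 0]
  ]
}}

```text
t: 22.35
ee_pos: [606.0, 110.4, 46.3]
tool_rot: [0.0, 0.866, 0.5, 0.001]
wrist_force: [0.0, -1.0, -0.2]
opening: 39.9
grasp_force: 60.6
```

{"fn": "drive_tool", "kwargs": {
  "series": [
    [0, 0.001, 0.001, 0.003, 0],
    [0, 0, 0, 0.002, 0],
    [0, 0, 0, 0.001, 0],
    [0, 0, 0, 0, 0],
    [0, 0, 0, 0, 0]
  ]
}}

```text
t: 22.98
ee_pos: [606.6, 110.5, 39.4]
tool_rot: [0.0, 0.866, 0.5, -0.0]
wrist_force: [-2.0, -0.5, 3.5]
opening: 39.8
grasp_force: 61.4
```

{"fn": "drive_tool", "kwargs": {
  "series": [
    [0.05, 0, 0, 0, 0],
    [0.06, 0, 0, 0, 0],
    [0.065, 0, 0, 0, 0],
    [0.065, 0, 0, -0.02, 0],
    [0.065, 0, 0, -0.04, 0],
    [0.06, 0, 0, -0.045, 0],
    [0.06, 0, 0, -0.045, 0],
    [0.06, 0, 0, 0, 0]
  ]
}}

```text
t: 23.98
ee_pos: [609.4, 111.1, 193.7]
tool_rot: [0.001, 0.866, 0.5, 0.004]
wrist_force: [-0.2, -0.1, -0.5]
opening: 60.0
grasp_force: 0.0
```

```bash
python3 -c "
from h import *
to(429,355,190,-1)
to(429,355,190,179)"
```

```text
turn 61.0  shift mm x 120.9 y -278.2 z 3.7 | pos [609.4 111.1 193.7] psi 60.0 open 60.0 F [-0.2 -0.1 -0.5] grip 0.0 j [ 10.  21.  -6.  62.  -0. 130.] t 23.975
turn -119.0  shift mm x 120.9 y -278.2 z 3.7 | pos [609.4 111.1 193.7] psi 60.0 open 60.0 F [-0.2 -0.1 -0.5] grip 0.0 j [ 10.  21.  -6.  62.  -0. 130.] t 23.975
```

{"fn": "drive_tool", "kwargs": {
  "series": [
    [0.06, 0.0151, -0.0348, 0, 0],
    [0.06, 0.0151, -0.0348, 0, 0],
    [0.06, 0.0151, -0.0348, 0, 0],
    [0.06, 0.0151, -0.0348, 0, 0],
    [0.06, 0.0151, -0.0348, 0, 0],
    [0.06, 0.0151, -0.0348, 0, 0],
    [0.06, 0.0151, -0.0348, 0, 0],
    [0.06, 0.0151, -0.0348, 0, 0],
    [0.06, 0, 0, 0, -9.9],
    [0.06, 0, 0, 0, -9.9]
  ]
}}

```text
t: 25.22
ee_pos: [425.0, 354.6, 187.9]
tool_rot: [0.0, 0.765, 0.644, -0.001]
wrist_force: [0.2, 0.5, 0.4]
opening: 60.2
grasp_force: 0.0
```

{"fn": "drive_tool", "kwargs": {
  "series": [
    [0.06, 0, 0, 0, -9.9],
    [0.06, 0, 0, 0, -9.9],
    [0.06, 0, 0, 0, -9.9],
    [0.06, 0, 0, 0, -9.9],
    [0.06, 0, 0, 0, -9.9],
    [0.06, 0, 0, 0, -9.9],
    [0.06, 0, 0, 0, -9.9],
    [0.06, 0, 0, 0, -9.9],
    [0.06, 0, 0, 0, -9.9],
    [0.06, 0, 0, 0, -9.9]
  ]
}}

```text
t: 26.48
ee_pos: [425.5, 354.0, 187.9]
tool_rot: [-0.001, 0.008, 1.0, -0.001]
wrist_force: [-0.3, 0.5, 0.6]
opening: 59.8
grasp_force: 0.0
```

```bash
python3 - <<'E'
from h import *
to(429,355,40,179)
im=snap("top","t5"); H,S,V=[a.astype(int) for a in cv2.split(cv2.cvtColor(im,cv2.COLOR_BGR2HSV))]
m=blob((H>40)&(H<85)&(S>90),box(350,210,40)); print("wheel",rect("top",m,18),plane("top",pts(m).mean(0),18))
cv2.imwrite("pics/t5c.png",cv2.resize(im[90:240,100:300],(800,600)))
E
```

```text
turn 0.1  shift mm x -3.5 y 1.0 z 147.9 | pos [425.5 354.  187.9] psi 179.1 open 59.8 F [-0.3  0.5  0.6] grip 0.0 j [ 40.  15. -16.  59.   0.  41.] t 26.475
wheel [604.0, 111.0, 42.3, 39.2, -87.6] [[603.92127658 111.42823919]]
```

View pics/t5c.png

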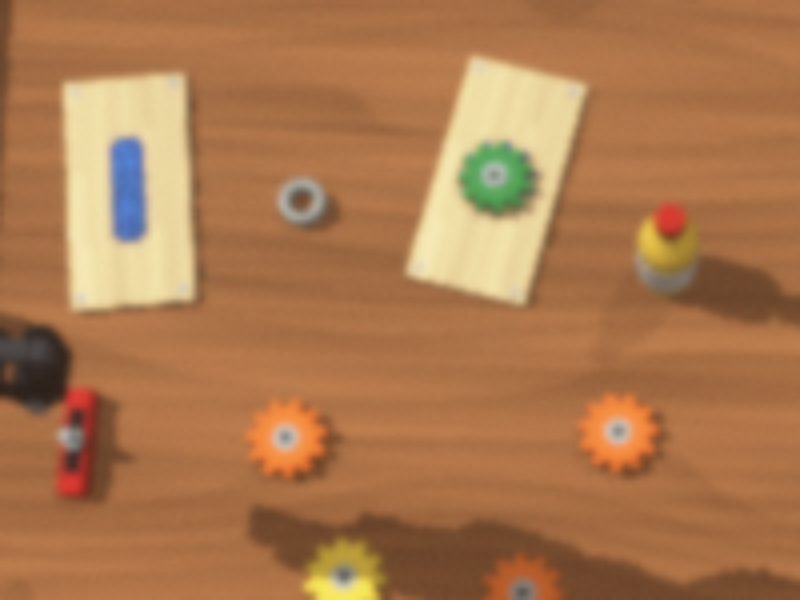

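The wheel lies flat on its board, about 5 mm short in x, which is within tolerance. The shoe is at crop (77,442). Now grasping the shoe.

{"fn": "drive_tool", "kwargs": {
  "series": [
    [0.06, -0.002, 0.0005, 0.04, 0],
    [0.06, 0, 0, 0.045, 0],
    [0.06, 0, 0, 0.04, 0],
    [0.06, 0, 0, 0.02, 0],
    [0.06, 0, 0, 0.012, 0],
    [0.0, 0, 0, 0, 0],
    [0.0, 0, 0, 0, 0],
    [0.0, 0, 0, 0, 0],
    [0.0, 0, 0, 0, 0]
  ]
}}

```text
t: 27.65
ee_pos: [428.9, 355.6, 33.5]
tool_rot: [0.001, 0.011, 1.0, 0.001]
wrist_force: [-1.2, -0.8, 6.2]
opening: 15.6
grasp_force: 59.3
```

{"fn": "drive_tool", "kwargs": {
  "series": [
    [0.0, 0, 0, -0.03, 0],
    [0.0, 0, 0, -0.04, 0],
    [0.0, 0, 0, -0.045, 0],
    [0.0, 0, 0, -0.045, 0],
    [0.0, 0, 0, 0, 0]
  ]
}}

```text
t: 28.28
ee_pos: [430.2, 356.7, 196.5]
tool_rot: [0.003, 0.011, 1.0, 0.002]
wrist_force: [0.7, 0.4, -0.4]
opening: 15.8
grasp_force: 58.8
```

```bash
python3 - <<'E'
from h import *
to(590.5,342,190,-173.5)
im=snap("side","s5"); u,v=proj("side",env.sense()["ee_pos"]).astype(int); print(u,v)
cv2.imwrite("pics/s5c.png",cv2.resize(im[max(0,v-60):v+90,max(0,u-100):u+100],(800,600)))
E
```

```text
turn -7.7  shift mm x -160.6 y -11.2 z 6.5 | pos [430.2 356.7 196.5] psi 178.8 open 15.8 F [ 0.7  0.4 -0.4] grip 58.8 j [ 40.  15. -15.  60.  -0.  41.] t 28.275
184 257
```

View pics/s5c.png

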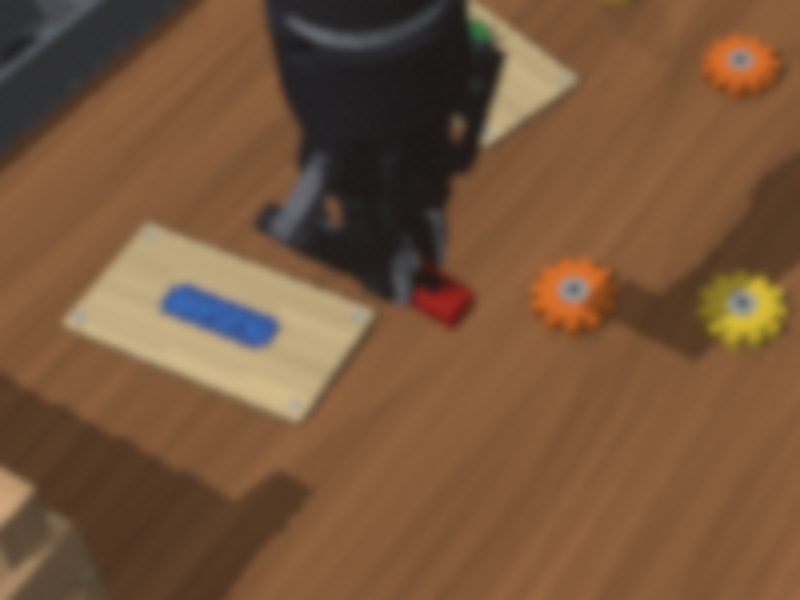

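The shoe is held at crop (440,300), with the board to its left. Moving there.

{"fn": "drive_tool", "kwargs": {
  "series": [
    [0, -0.0401, -0.0028, 0, 0],
    [0, -0.0401, -0.0028, 0, 0],
    [0, -0.0401, -0.0028, 0, 0],
    [0, -0.0401, -0.0028, 0, 0],
    [0, 0, 0, 0, -7.7],
    [0, 0, 0, 0, 0]
  ]
}}

```text
t: 29.08
ee_pos: [587.6, 339.5, 190.0]
tool_rot: [-0.002, -0.055, 0.998, -0.001]
wrist_force: [0.1, -0.2, -0.5]
opening: 15.5
grasp_force: 58.8
```

```bash
python3 -c "
from h import *
to(591.5,342.5,45,-173.5)"
```

```text
turn -0.1  shift mm x -4.2 y 2.5 z 145.0 | pos [587.6 339.5 190. ] psi 186.4 open 15.5 F [ 0.1 -0.2 -0.5] grip 58.8 j [30. 28.  4. 66.  0. 24.] t 29.075
```

{"fn": "drive_tool", "kwargs": {
  "series": [
    [0, -0.003, 0.002, 0.045, 0],
    [0, 0, 0, 0.045, 0],
    [0, 0, 0, 0.035, 0],
    [0, 0, 0, 0.015, 0],
    [0, 0, 0, 0.004, 0],
    [0, 0, 0, 0.003, 0],
    [0, 0, 0, 0, 0],
    [0, 0, 0, 0, 0]
  ]
}}

```text
t: 30.08
ee_pos: [591.6, 343.0, 46.4]
tool_rot: [0.001, -0.056, 0.998, 0.0]
wrist_force: [0.2, -0.0, -0.2]
opening: 15.7
grasp_force: 58.8
```

{"fn": "drive_tool", "kwargs": {
  "series": [
    [0, 0, 0, 0.003, 0],
    [0, 0, 0, 0.002, 0],
    [0, 0, 0, 0.001, 0],
    [0, 0, 0, 0, 0],
    [0, 0, 0, 0, 0]
  ]
}}

```text
t: 30.7
ee_pos: [590.8, 342.5, 39.6]
tool_rot: [-0.0, -0.056, 0.998, -0.0]
wrist_force: [-1.7, -1.4, 5.1]
opening: 15.8
grasp_force: 59.4
```

{"fn": "drive_tool", "kwargs": {
  "series": [
    [0.03, 0, 0, 0, 0],
    [0.05, 0, 0, 0, 0],
    [0.06, 0, 0, 0, 0],
    [0.06, 0, 0, -0.02, 0],
    [0.06, 0, 0, -0.04, 0],
    [0.06, 0, 0, -0.045, 0],
    [0.06, 0, 0, -0.045, 0],
    [0.06, 0.045, 0, 0, 0],
    [0.06, 0.045, 0, 0, 0],
    [0.06, 0.045, 0, 0, 0]
  ]
}}

```text
t: 31.95
ee_pos: [455.9, 327.4, 191.0]
tool_rot: [0.001, -0.056, 0.998, 0.001]
wrist_force: [0.2, 0.2, 0.7]
opening: 60.2
grasp_force: 0.0
```

```bash
python3 - <<'E'
from h import *
to(430,340,200)
im=snap("top","t6"); H,S,V=[a.astype(int) for a in cv2.split(cv2.cvtColor(im,cv2.COLOR_BGR2HSV))]
m=blob(((H<8)|(H>172))&(S>150),box(206,215,30)); print("shoe",rect("top",m,20))
a=im[90:190,100:280]; b=im[90:190,270:450]
cv2.imwrite("pics/t6c.png",cv2.resize(np.vstack([a,b]),None,fx=3,fy=3,interpolation=cv2.INTER_CUBIC))
E
```

```text
shift mm x 24.3 y 15.4 z -9.0 | pos [455.9 327.4 191. ] psi 186.4 open 60.2 F [0.2 0.2 0.7] grip 0.0 j [ 36.  16. -14.  60.   0.  29.] t 31.95
shoe [572.7, 339.7, 28.3, 14.7, 6.0]
```

View pics/t6c.png

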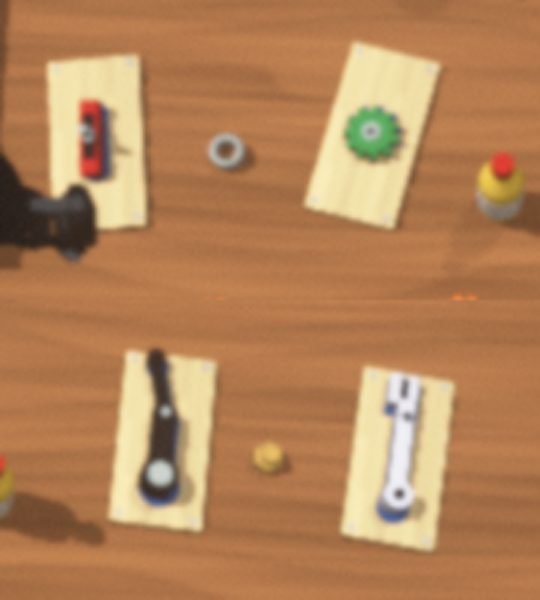

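All four parts lie flat on their boards, pointing the right way:
- **Shoe:** crop (92,139) against the board centre at (97,142). The height parallax accounts for the difference to within about 3 mm.
- **Wheel:** crop (372,132).
- **Lever:** blade up at (160,430).
- **Arm:** head up at (400,440).

The bottle stands and the gripper is free, so I'm handing in.

```bash
python3 -c "
from rig import env
print(env.finish_job())"
```

```text
the job is handed in; nothing more can be done
None
```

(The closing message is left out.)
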